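# Unfold the clamp's crank handle and clamp the glass dome

### The arm

A 6-joint arm with a two-finger parallel gripper is mounted at the origin on the work surface. World frame = base frame: x ahead of the robot, y to its left, z up, the work surface at z = 0. Lengths are in mm, angles in rad, forces in N, time in s.
With the tool pointing down it reaches from about 275 to 750 mm from the base axis. Payload 10.2 kg.
Tool frame: the origin (TCP) lies midway between the tips of the shut fingers; the grasp point (between the pads) lies 19 mm behind it; z points along the fingers, y is the direction in which the jaws open and shut (so a half turn about z gives the same grasp; the last joint's range is limited). The gripper opens to 85 mm and grips with 20 to 120 N. Pads are 22 mm wide; open, the fingers measure 114 mm over their backs; the gripper's body (76 mm by 85 mm) begins 54 mm behind the grasp point. The pads swing forward as they close: fully open they stand 13 mm farther back than shut.
Start: joints at [1.057, 0.313, 1.498, -0, 1.331, -0.223], TCP at [150.54, 502.96, 231.294] pointing down, gripper open.
Joint ranges: [-2.94, 2.94], [-0.97, 2.17], [0.19, 2.56], [-1.23, 4.37], [0.02, 3.11], [-2.88, 2.88]. Speed limits (rad/s): [2.39, 2.39, 3.01, 3.14, 3.14, 3.14].

### API

Orientations are given as a unit quaternion [w, x, y, z].
In Python, from rig import sense, capture, finish_job, search_frame, trace gives the robot as it stands.
- The arm moves only by the tool arm_command, never from a script. Its argument "steps" is one flat list of numbers, 5 for each row, row after row: the shift along the world's x, y, z in units of 50 mm (1.0 is 50 mm), then the turn about the world's z in units of 5 degrees (1.0 is 5 degrees), then the opening in per cent of the stroke, from 0 (shut) to 100 (fully open). In form: [dx, dy, dz, twist, fingers, dx, dy, dz, twist, fingers, ...]. A call has 1 to 5 rows; each row shifts and turns the commanded pose from where the row before left it; what a row does not reach is not made up. A row lasts 1/8 s, in which the tool goes at most 62.5 mm and 10.7 degrees, less where a joint would pass 70% of its speed; a pose out of reach is approached as far as the arm can. A call is refused whole if a number of a shift passes 1 or a number of a turn 1, either way. A call with a gripper value outside its range is refused whole. The fingers move at their own pace and stop on an object; "grip_force" is the grip in N (left out, the last holds). Time passes only in rows, so rows that do not move let the fingers close. It gives the time, the measured TCP pose, the force and the opening at its end, in the units of the state.
- sense(): the state, without advancing time (a new reading comes with each control period).
- capture(name): name is "side" or "top" or "wrist"; returns a dict with "frame" (420x560x3 uint8, blue, green, red), "fov_y" (degrees; the focal length in pixels is half the picture's height over the tangent of half this angle, whatever the lens; pixels are square), "cx", "cy" (the principal point, pixels), "extrinsics" (4x4, takes a point from world to camera coordinates). Camera axes: x right, y down, z forward; pixel columns grow to the right and rows downward; lengths in mm; the calibration is good to about 2 mm. A picture is of the moment at which its call begins. There is no depth.
- finish_job(): hands the job in, once; it reports no verdict.
Trained networks look in a picture, given as the dict that the camera call returned (one of the last four; its "shot" number tells which), for a name from the list of things; names that differ only in an ending like _2 or _b are one class to them, and where a whole thing is asked for, a point or a joint stands for the part that bears it (a point fixed in the world has none). Each returns a list of dicts, best first, with "score" (0 to 1); they miss things now and then, are a little off and sometimes report something else, mostly with a low value. They report only what shows in the picture. A call takes as long as a camera call. They do not tell look-alikes from the thing itself.
- search_frame(picture, target): "point" ([x, y, z] in mm, in world coordinates, good to about 4 mm: the middle of the surface that is visible of it).
- trace(picture, target): "mask" (420x560 bool, what is visible of it).
The state is a dict: "time_s": time; "joints": joint angles; "dq": joint speeds; "tau": joint torques, N m; "eef_pos": TCP position; "ee_rot": TCP orientation; "force": force on the tool from outside, world axes, zero at the start; "wrist_torque": the same for the moment, N m; "grip_width": opening from 0.0 (shut) to 1.0 (fully open).
Only numpy, scipy, OpenCV 4.12 (cv2) and the standard library are available. Lean on these libraries where they do the work, as an engineer would, in place of code of your own. Each camera call takes 0.05 s, during which the arm holds its last target. There are 200 camera calls.

### The job

Clamp the blue glass dome in the green engraving clamp: first swing the orange folding handle on top of the handwheel up until it stands fully upright against its stop, before turning the wheel, then crank the wheel clockwise (seen from above) until the red sprung pad presses the dome firmly but gently, with about 25 N (roughly half a radian of wheel turn past first touch). Stop there, leave the handle upright and let go; pressing the glass much harder would crack it, so feel for the touch, and do not disturb the other things on the bench.

Things in the scene. Friction and masses are not known exactly. Their poses are not given: they have to be found in the camera images.
- press: green engraving clamp fixed to the bench: base plate 150 x 230 x 16 mm, two steel columns (18 mm thick, 184 mm apart along its y) carrying a cross beam 50 x 220 mm whose top is 178 mm above the bench; the handwheel sits above the beam. Origin: centre of the underside; z up. The clamp does not move
- seat (a point): centre of the cork seat (112 mm across, 20 mm above the bench) on which the blue dome stands
- dome: blue speckled glass dome, 104 mm across and 58 mm high, about 0.6 kg, loose on the cork seat under the pad. Origin: centre of its underside
- platen: aluminium cross bar 34 x 200 x 12 mm that slides down the columns as the wheel is cranked. Origin: centre of its underside. Below it hangs a red pad, 48 mm across, on a stem whose setting differs each time and is not reported: the pad's face hangs between 20 and 34 mm below this origin, so the touch on the glass has to be felt. The pad is sprung: about 7 N per mm
- hub (a point): centre of the top face of the handwheel, on its vertical axis, 198 mm above the bench. The wheel is a dark steel disc 120 mm across, 10 mm thick; its top is flat but for the handle's bracket
- wheel (a joint): wheel angle in rad, grows clockwise from above; lowers the platen 8 mm per rad, does not turn back by itself, stops at 8. Starts at -0.7 to 0.7; first touch comes 2 to 5 rad later. Turning it free takes about 6 N at the handle, 45 mm from the axis (a just-stopped arm still feels 3 to 5 N); every 10 N on the glass adds about 1.8 N, and the glass force grows about 50 N per rad
- pin (a point): hinge pin of the folding handle, 45 mm from the wheel's axis and 16 mm above the wheel's top face; a level pin lying along the wheel's tangent, between two small steel cheeks 24 mm apart over their outsides, 14 mm long and standing 20 mm above the wheel's top
- handle_end (a point): free end of the folding handle, on its centre line, 64 mm from the pin. The grip is an orange sleeve 18 mm in diameter covering the handle from 14 to 64 mm from the pin; it spins freely on its rod. Folded, it lies level across the wheel, from the pin over the axis, its centre line 16 mm above the wheel's top face
- handle (a joint): fold angle of the handle in rad: 0 folded flat, 1.571 upright at its stop; friction (0.12 N m) keeps it where it is left. It starts between 0 and 0.12
- green_dome: bystander: green glass dome 100 mm across, 52 mm high, loose on the bench beside the clamp; leave alone
- jar: bystander: amber jar with white cap, 52 mm across, 75 mm high, loose on the bench; leave alone
- brush: bystander: brush lying on the bench; leave alone
Not all that is in view belongs to the job. Leave any pink look-alike of the dome alone.

How it is judged (in metres and radians):
On the way, in this order (a step that is already met when the one before it is completed fails the run):
1. the handle is swung fully upright before the wheel is cranked (platen still within 8 mm of its start) (value of joint handle above 1.48 rad and distance of platen from where it was at the start of the episode below 0.008 m), for 0.2 s.
2. the wheel is cranked, handle up, until the pad presses the dome with at least 10 N (contact force between dome and platen above 10 N and value of joint handle above 1.2 rad), for 0.2 s.
At the end, for the whole second after the job is handed in: the pad presses the blue dome with 10 to 45 N, the dome stands level on its seat within 12 mm of the centre, the wheel is at rest and the handle upright (above 1.4 rad) (contact force between dome and platen between 10 and 45 N and value of joint handle above 1.4 rad and horizontal distance between dome and seat below 0.012 m and angle between dome's own z axis and vertical below 0.08 rad and velocity of joint wheel between -0.05 and 0.05 rad/s); the robot touches nothing.
It fails at once if the pad presses the glass with more than 60 N (contact force between dome and platen above 60 N).
It fails at once if a bystander is moved by more than 20 mm (distance of any of green_dome, jar, brush from where it was at the start of the episode above 0.02 m).
It also fails if it takes over 72 s, if anything falls off the work surface, if the arm or the gripper's body presses on something with over 40 N, if the wrist force passes 120 N, or if a joint passes its speed limit or range.

## Working session

There is one attempt and no reset: what is moved stays moved. The work goes in short steps, Python scripts to look and compute and a tool call to move; the robot and the scene stay as the last step left them, time stands still between calls to the robot, and variables do not carry over. Pictures are saved under pics/ and viewed, on a budget of 10 in all, crops included, one or two more only if the job needs it, and the job is handed in when it is done.

Besides the shell and the picture viewer there is one more tool, called after "Request:" as a command line: name --argument value ..., lists and objects as JSON in quotes. arm_command: Moves the arm, as the interface text tells. Its arguments: {"type":"object","properties":{"steps":{"type":"array"},"grip_force":{"type":"number"}},"required":["steps"]}

```bash
mkdir -p pics
cat > h.py <<'E'
import numpy as np, cv2
from rig import sense, capture, finish_job, search_frame, trace
def K(p):
    f=p["frame"].shape[0]/2/np.tan(np.radians(p["fov_y"])/2); return f,p["cx"],p["cy"]
def proj(p,X):
    E=np.array(p["extrinsics"]); f,cx,cy=K(p); c=E[:3,:3]@np.array(X,float)+E[:3,3]; return np.array([cx+f*c[0]/c[2],cy+f*c[1]/c[2]])
def onz(p,uv,z):
    E=np.array(p["extrinsics"]); f,cx,cy=K(p); R=E[:3,:3]; o=-R.T@E[:3,3]
    d=R.T@np.array([(uv[0]-cx)/f,(uv[1]-cy)/f,1]); return o+d*(z-o[2])/d[2]
E
python3 - <<'E'
from h import *
s=sense(); print(s['time_s'],s['eef_pos'],s['ee_rot'],s['force'],s['grip_width'])
for n in ["side","top"]:
    p=capture(n); cv2.imwrite(f"pics/{n}0.png",p["frame"])
    E=np.array(p["extrinsics"]); print(n,-E[:3,:3].T@E[:3,3])
    for t in ["press","dome","platen","hub","pin","handle_end","green_dome","jar","brush"]:
        r=search_frame(p,t)
        print(t,[(np.round(x["point"]),round(x["score"],2)) for x in r[:2]])
E
```

```text
0.0 [150.40259642 502.72732006 230.72791027] [-2.39250357e-04  1.44899867e-01  9.89446112e-01 -6.01504177e-04] [-0.58071025 -0.31193153 -1.0526212 ] 0.9983761469017451
side [392.07313653 525.23436892 777.72507174]
press [(array([571., 109., 122.]), 0.56), (array([ 604., -185.,   17.]), 0.4)]
dome [(array([770., 102.,  47.]), 0.88), (array([368.,  50.,  47.]), 0.63)]
platen [(array([572.,  91., 114.]), 0.69)]
hub [(array([581.,  83., 197.]), 0.58)]
pin [(array([594.,  81., 217.]), 0.77)]
handle_end [(array([589.,  77., 222.]), 0.84)]
green_dome [(array([626., 296.,  44.]), 0.6)]
jar [(array([467., -71.,  54.]), 0.9)]
brush [(array([ 604., -181.,   16.]), 0.63)]
top [ 368.56528904   28.00089754 1093.51426812]
press [(array([568.,  72., 174.]), 0.98)]
dome [(array([770.,  82.,  52.]), 0.96), (array([367.,  28.,  47.]), 0.81)]
platen []
hub [(array([576.,  73., 199.]), 0.7)]
pin [(array([594.,  73., 224.]), 0.52)]
handle_end [(array([594.,  74., 223.]), 0.8)]
green_dome [(array([624., 279.,  44.]), 0.69), (array([595.,  75., 224.]), 0.64)]
jar [(array([473., -84.,  79.]), 0.8)]
brush [(array([ 591., -179.,   18.]), 0.68)]
```

View pics/top0.png

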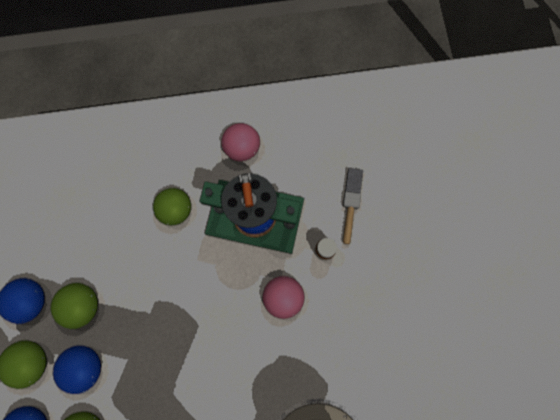

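View pics/side0.png

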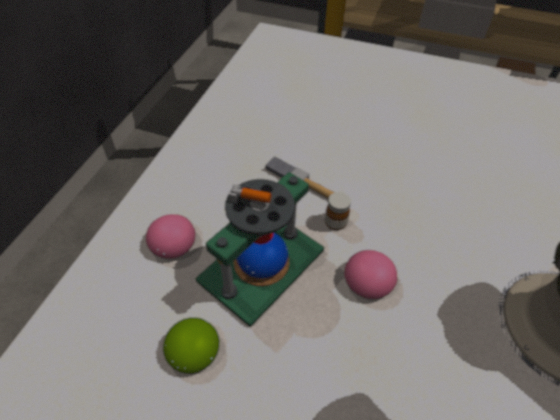

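Top view: wheel centre near (249,201), hinge bracket near (245,178) on the far (+x) side, orange grip lying from there towards (250,207). The side view agrees. I'll get precise positions from the masks.

Run:
```python
from h import *
for n in ["top","side"]:
    p=capture(n); F=p["frame"].astype(int)
    b,g,r=F[...,0],F[...,1],F[...,2]
    m=((r>120)&(g<0.55*r)&(b<0.35*r)).astype(np.uint8)
    k,l,st,c=cv2.connectedComponentsWithStats(m)
    for i in range(1,k):
        if st[i,4]>30:
            q=np.argwhere(l==i)[:,::-1].astype(float); w=np.array([onz(p,u,214)[:2] for u in q]); mu=w.mean(0); ev,V=np.linalg.eigh(np.cov((w-mu).T)); a=V[:,1]; t=(w-mu)@a
            print(n,"orange",st[i],"mean",mu,"axis",a,"ang",np.degrees(np.arctan2(a[1],a[0])),"ends",mu+a*t.min(),mu+a*t.max(),"width",np.ptp((w-mu)@V[:,0]))
    for t,z in [("hub",198),("press",170)]:
        for x in trace(p,t)[:1]:
            M=x["mask"].astype(np.uint8); c=max(cv2.findContours(M,0,1)[0],key=len); 
            if t=="hub":
                w=np.array([onz(p,u[0],z)[:2] for u in c],np.float32); print(n,t,M.sum(),cv2.fitEllipse(w),cv2.minEnclosingCircle(w))
            else:
                w=np.array([onz(p,u[0],10)[:2] for u in c],np.float32); print(n,t,cv2.minAreaRect(w))
    if n=="top":
        cv2.imwrite("pics/tc.png",cv2.resize(p["frame"][140:270,180:320],None,fx=5,fy=4.6))
```

```text
top orange [245 183   6  21  81] mean [591.36211323  75.92880824] axis [-9.99999829e-01 -5.85552405e-04] ang -179.96645031657425 ends [614.20130727  75.94218179] [570.1262498   75.91637353] width 8.364940963178242
top hub 2369 ((582.0921630859375, 75.86920928955078), (116.50651550292969, 118.5511245727539), 63.068153381347656) ((582.2044677734375, 75.0456771850586), 60.74694061279297)
top press ((605.6577758789062, 88.0943603515625), (268.43804931640625, 186.8573760986328), 69.576904296875)
side orange [242 188  28  11 153] mean [590.48184347  67.58240213] axis [-0.99702797 -0.07704039] ang -175.58153283892426 ends [614.61616584  69.44726208] [567.52720967  65.80869676] width 12.646806315532519
side hub 3052 ((580.8864135742188, 78.4434814453125), (117.45452880859375, 121.59100341796875), 19.860692977905273) ((581.9907836914062, 78.2683334350586), 63.11680221557617)
side press ((593.107421875, 13.417312622070312), (242.2823944091797, 399.262451171875), 4.483640670776367)
```

View pics/tc.png

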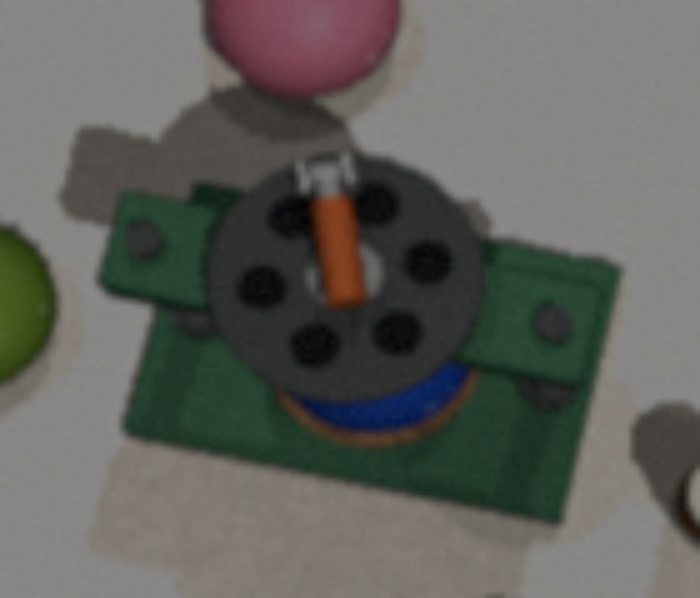

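Handle folded along about -x: pin ≈ (628,76), axis ≈ (582,76). Moving above it with jaws turned to world y.

Request:
arm_command --steps '[0,0,1,0.6,100,0.8,-0.8,0.3,0.7,100,0.85,-0.85,0,0.7,100,0.85,-0.85,0,0.7,100,0.85,-0.85,0,0.63,100]'

```text
time_s: 1.92
eef_pos: [319.1, 334.0, 296.5]
ee_rot: [0.0, -0.001, 1.0, 0.0]
force: [0.4, 1.5, 0.8]
grip_width: 1.0
```

Request:
arm_command --steps '[0.85,-0.85,0,0,100,0.85,-0.85,0,0,100,0.85,-0.85,0,0,100,0.85,-0.85,0,0,100,0.85,-0.85,0,0,60]'

```text
time_s: 2.55
eef_pos: [531.7, 121.3, 296.4]
ee_rot: [0.0, 0.0, 1.0, 0.0]
force: [0.4, 1.2, 0.7]
grip_width: 0.816
```

Request:
arm_command --steps '[0.85,-0.9,0.3,0,60,0,0,0,0,60]'

```text
time_s: 2.8
eef_pos: [574.2, 75.7, 310.6]
ee_rot: [0.0, 0.002, 1.0, -0.0]
force: [-0.1, 0.5, 0.2]
grip_width: 0.601
```

Run:
```python
from h import *
s=sense(); print(s['time_s'],s['eef_pos'],s['force'],s['grip_width'])
p=capture("wrist"); cv2.imwrite("pics/w1.png",p["frame"])
for X in [(582,76,198),(628,76,214),(564,76,214),(575,76,214)]: print(X,proj(p,X))
for t in ["hub","pin","handle_end"]: print(t,[(np.round(x["point"]),round(x["score"],2)) for x in search_frame(p,t)[:2]])
```

```text
2.8 [574.19165865  75.72412564 310.63946118] [-0.11896544  0.51992706  0.24371191] 0.6007772148165845
(582, 76, 198) [271.08159725 217.71015378]
(628, 76, 214) [271.3466571  270.55324321]
(564, 76, 214) [271.04397069 203.83055333]
(575, 76, 214) [271.09932349 216.03225011]
hub [(array([577.,  73., 196.]), 0.93)]
pin [(array([593.,  78., 227.]), 0.59)]
handle_end [(array([586.,  74., 225.]), 0.94), (array([623., 271.,  41.]), 0.24)]
```

View pics/w1.png

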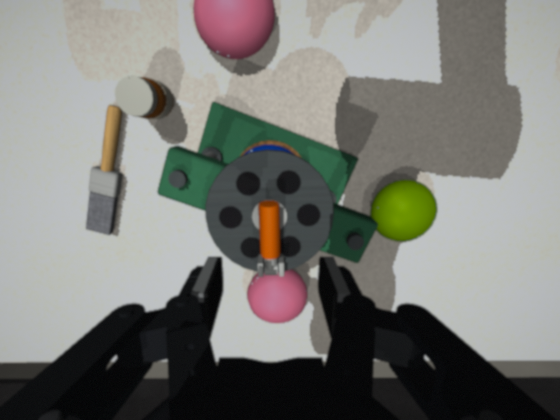

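Wrist view: wheel centre about (270,211), grip from (269,203) to (272,262), bracket (271,268) — within a few mm of the estimate. Descending to straddle the grip near its free end.

Request:
arm_command --steps '[0,0,-0.7,0,50,0,0,-0.7,0,50,0,0,-0.6,0,50,0,0,-0.1,0,50]'

```text
time_s: 3.5
eef_pos: [571.0, 79.8, 204.7]
ee_rot: [-0.002, -0.001, 1.0, 0.0]
force: [-0.8, 0.2, 0.7]
grip_width: 0.5
```

Request:
arm_command --steps '[0,0,0,0,0,0,0,0,0,0,0,0,0,0,0,0,0,0,0,0]' --grip_force 25

```text
time_s: 4.0
eef_pos: [571.9, 76.4, 207.5]
ee_rot: [-0.0, 0.0, 1.0, -0.003]
force: [-5.9, -13.2, 1.8]
grip_width: 0.201
```

Run:
```python
from h import *
for i in range(3):
    s=sense(); print(s['time_s'],np.round(s['eef_pos'],1),np.round(s['force'],1),np.round(s['wrist_torque'],2),s['grip_width']); capture("top")
```

```text
4.0 [571.9  76.4 207.5] [ -5.9 -13.2   1.8] [-2.2   0.98  0.11] 0.20130191638664002
4.05 [571.9  76.4 207.5] [ -6.9 -13.9   1. ] [-2.21  0.94  0.05] 0.19553456121419954
4.1 [571.9  76.4 207.5] [ -5.7 -13.4   1.5] [-2.17  0.93  0.07] 0.194843707175899
```

Request:
arm_command --steps '[0,-0.04,0,0,0,0,0,0,0,0]'

```text
time_s: 4.4
eef_pos: [571.9, 75.7, 207.5]
ee_rot: [-0.0, 0.0, 1.0, -0.001]
force: [-5.5, -7.1, 0.3]
grip_width: 0.199
```

Request:
arm_command --steps '[0.04,-0.04,0.28,0,0,0.11,0,0.26,0,0,0.17,0,0.22,0,0,0,0,0,0,0]'

```text
time_s: 4.9
eef_pos: [588.8, 74.9, 245.6]
ee_rot: [0.001, -0.0, 1.0, -0.0]
force: [-0.6, -0.1, 1.4]
grip_width: 0.196
```

Run:
```python
from h import *
s=sense(); print(s['time_s'],np.round(s['eef_pos'],1),np.round(s['force'],1),np.round(s['wrist_torque'],2),s['grip_width'])
p=capture("side"); u=proj(p,(600,76,240)).astype(int); print(u)
c=p["frame"][u[1]-70:u[1]+70,u[0]-90:u[0]+90]; cv2.imwrite("pics/s2.png",cv2.resize(c,None,fx=4,fy=4))
```

```text
4.9 [588.8  74.9 245.6] [-0.6 -0.1  1.4] [-0.06  0.2   0.06] 0.19583379241771864
[248 184]
```

View pics/s2.png

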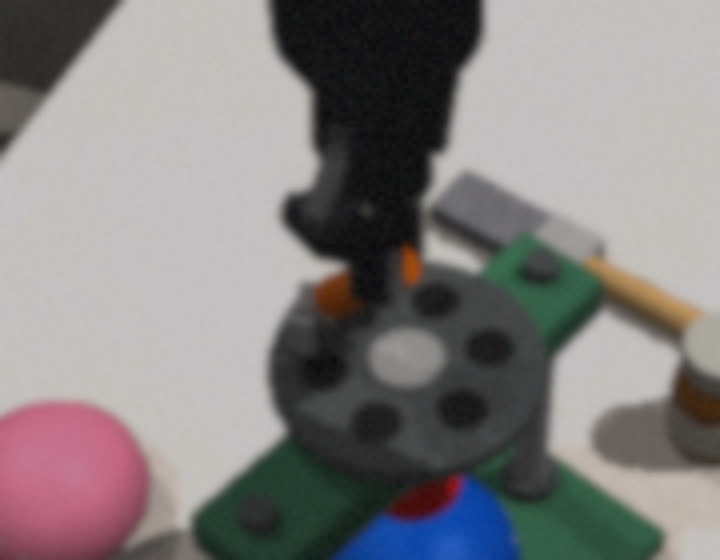

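The handle has risen with the fingers to about 45° (orange at (335,295) and (410,265) either side of the finger, bracket at (305,320)). Continuing the arc to the stop.

Request:
arm_command --steps '[0.22,0,0.17,0,0,0.26,0,0.11,0,0,0.28,0,0.04,0,0,0,0,0,0,0]'

```text
time_s: 5.45
eef_pos: [626.6, 75.1, 260.7]
ee_rot: [0.001, -0.0, 1.0, 0.0]
force: [-0.6, 1.5, 2.2]
grip_width: 0.19
```

Request:
arm_command --steps '[0.04,0,0,0,0,0,0,0,0,0]'

```text
time_s: 5.7
eef_pos: [627.6, 75.1, 260.8]
ee_rot: [0.0, -0.0, 1.0, 0.0]
force: [-4.2, 1.2, 5.5]
grip_width: 0.186
```

Request:
arm_command --steps '[0.06,0,0,0,0,0,0,0,0,0,0,0,0,0,0]'

```text
time_s: 6.08
eef_pos: [631.2, 74.9, 260.4]
ee_rot: [0.0, 0.0, 1.0, 0.0]
force: [-3.8, 2.3, 5.5]
grip_width: 0.175
```

Run:
```python
from h import *
s=sense(); print(s['time_s'],np.round(s['eef_pos'],1),np.round(s['force'],1),np.round(s['wrist_torque'],2),s['grip_width'])
p=capture("side"); u=proj(p,(600,76,200)).astype(int); print(u)
for X in [(628,76,214),(628,76,230),(628,76,278)]: print((proj(p,X)-u+[90,70])*4)
c=p["frame"][u[1]-70:u[1]+70,u[0]-90:u[0]+90]; cv2.imwrite("pics/s3.png",cv2.resize(c,None,fx=4,fy=4))
```

```text
6.075 [631.2  74.9 260.4] [-3.8  2.3  5.5] [ 0.27  0.75 -0.  ] 0.17549806502381937
[248 200]
[301.89133009 241.67657012]
[299.4075096  216.22769498]
[291.43381022 134.53029351]
```

View pics/s3.png

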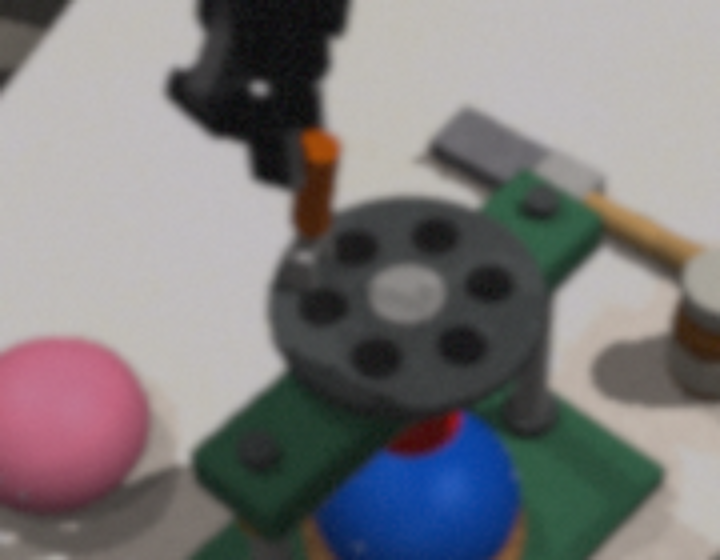

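The handle is not quite upright: its top at (320,140) leans about 10° toward the axis and the pads have slid past it along x. I'll release, recentre lower on the grip, and regrip harder.

Request:
arm_command --steps '[0,0,0,0,45,0,0,0,0,45,-0.2,0,-0.4,0,45,0,0,0,0,45]'

```text
time_s: 6.62
eef_pos: [620.6, 74.7, 238.7]
ee_rot: [-0.001, 0.0, 1.0, 0.0]
force: [-0.1, 0.4, -0.4]
grip_width: 0.45
```

Request:
arm_command --steps '[0,0,0,0,0,0,0,0,0,0,0,0,0,0,0,0,0,0,0,0]' --grip_force 60

```text
time_s: 7.12
eef_pos: [621.7, 74.9, 240.9]
ee_rot: [0.001, 0.0, 1.0, 0.0]
force: [0.7, 3.0, 5.7]
grip_width: 0.193
```

Request:
arm_command --steps '[0.1,0,0,0,0,0.06,0,0,0,0,0,0,0,0,0]'

```text
time_s: 7.5
eef_pos: [627.9, 75.2, 240.6]
ee_rot: [-0.002, -0.0, 1.0, 0.0]
force: [-10.1, 1.6, 8.7]
grip_width: 0.19
```

Request:
arm_command --steps '[0.06,0,0,0,0,0.04,0,0,0,0,0,0,0,0,0]'

```text
time_s: 7.88
eef_pos: [632.1, 75.2, 240.0]
ee_rot: [-0.003, -0.0, 1.0, 0.0]
force: [-14.3, 2.2, 6.9]
grip_width: 0.192
```

Run:
```python
from h import *
s=sense(); print(s['time_s'],np.round(s['eef_pos'],1),np.round(s['force'],1),np.round(s['wrist_torque'],2),s['grip_width'])
p=capture("side"); u=proj(p,(600,76,200)).astype(int); print(u)
F=p["frame"].astype(int); b,g,r=F[...,0],F[...,1],F[...,2]
m=((r>70)&(g<0.6*r)&(b<0.4*r)); m[u[1]+20:]=0; q=np.argwhere(m)[:,::-1]; q=q[(abs(q-u)<60).all(1)]; print(len(q),q.min(0),q.max(0),[(v,q[q[:,1]==v,0].min(),q[q[:,1]==v,0].max()) for v in np.unique(q[:,1])])
for z in (214,228,278): print(z,proj(p,(628,76,z)))
c=p["frame"][u[1]-70:u[1]+70,u[0]-90:u[0]+90]; cv2.imwrite("pics/s4.png",cv2.resize(c,None,fx=4,fy=4))
```

```text
7.875 [632.1  75.2 240. ] [-14.3   2.2   6.9] [0.33 2.36 0.01] 0.19150896062255324
[248 200]
65 [233 160] [237 187] [(np.int64(160), np.int64(234), np.int64(234)), (np.int64(161), np.int64(233), np.int64(235)), (np.int64(162), np.int64(233), np.int64(236)), (np.int64(163), np.int64(233), np.int64(236)), (np.int64(164), np.int64(234), np.int64(236)), (np.int64(165), np.int64(234), np.int64(236)), (np.int64(169), np.int64(236), np.int64(236)), (np.int64(170), np.int64(236), np.int64(236)), (np.int64(171), np.int64(235), np.int64(237)), (np.int64(172), np.int64(235), np.int64(237)), (np.int64(173), np.int64(235), np.int64(237)), (np.int64(174), np.int64(235), np.int64(237)), (np.int64(175), np.int64(235), np.int64(236)), (np.int64(176), np.int64(234), np.int64(236)), (np.int64(177), np.int64(235), np.int64(236)), (np.int64(178), np.int64(235), np.int64(236)), (np.int64(179), np.int64(235), np.int64(236)), (np.int64(180), np.int64(235), np.int64(236)), (np.int64(181), np.int64(235), np.int64(237)), (np.int64(182), np.int64(235), np.int64(237)), (np.int64(183), np.int64(235), np.int64(237)), (np.int64(184), np.int64(235), np.int64(237)), (np.int64(185), np.int64(235), np.int64(237)), (np.int64(186), np.int64(234), np.int64(236)), (np.int64(187), np.int64(234), np.int64(235))]
214 [233.47283252 190.41914253]
228 [232.93062501 184.86376068]
278 [230.85845256 163.63257338]
```

View pics/s4.png

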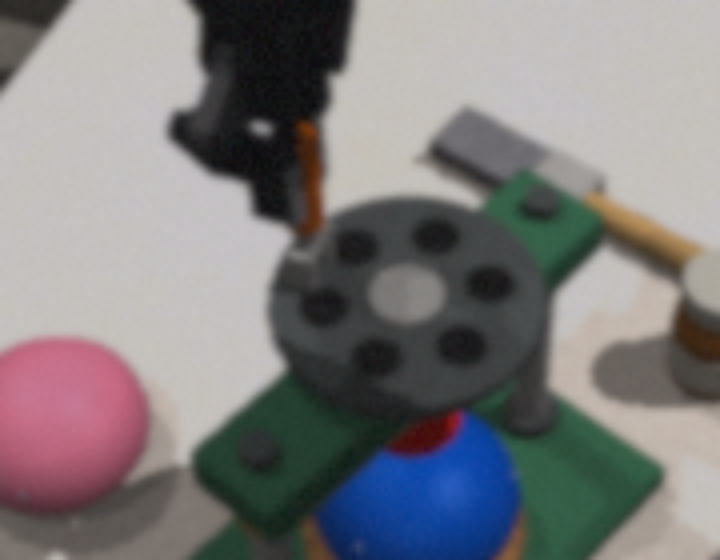

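Request:
arm_command --steps '[0.06,0,0,0,0,0,0,0,0,0,0,0,0,0,0]'

```text
time_s: 8.3
eef_pos: [633.8, 75.2, 239.7]
ee_rot: [-0.005, -0.0, 1.0, 0.0]
force: [-23.8, 0.6, 7.5]
grip_width: 0.194
```

Request:
arm_command --steps '[0,0,0,0,50,0,0,0,0,50,0,0,0.5,0,50,0,0,0.8,0,50,0,0,0,0,50]'

```text
time_s: 8.93
eef_pos: [638.2, 74.6, 308.1]
ee_rot: [0.003, 0.0, 1.0, -0.0]
force: [0.2, -0.1, -0.9]
grip_width: 0.498
```

Run:
```python
from h import *
s=sense(); print(s['time_s'],np.round(s['eef_pos'],1),np.round(s['force'],1))
for n in ("wrist","side"):
    p=capture(n); F=p["frame"].astype(int); b,g,r=F[...,0],F[...,1],F[...,2]
    u=proj(p,(628,76,250))
    m=((r>70)&(g<0.6*r)&(b<0.4*r)); q=np.argwhere(m)[:,::-1]; q=q[(abs(q-u)<60).all(1)]
    q=q[(q[:,1]<195)] if n=="side" else q
    print(n,len(q),q.mean(0),q.min(0),q.max(0))
    if n=="side":
        for v in range(155,192,3):
            w=q[q[:,1]==v,0]; print(v,w.min() if len(w) else 0,w.max() if len(w) else 0)
    for z in (214,228,278): print(z,proj(p,(628,76,z)))
    if n=="wrist": a=cv2.resize(p["frame"][150:400,180:380],None,fx=2,fy=2)
    else:
        v=u.astype(int); c=cv2.resize(p["frame"][v[1]-42:v[1]+42,v[0]-30:v[0]+30],None,fx=6,fy=6)[:500]
cv2.imwrite("pics/s5.png",np.hstack([a,c[:500],]))
```

```text
8.925 [638.2  74.6 308.1] [ 0.2 -0.1 -0.9]
wrist 874 [271.06636156 219.34782609] [259 197] [284 239]
214 [272.42878446 204.05790929]
228 [272.55284508 209.03119159]
278 [273.14135353 232.62303456]
side 134 [233.50746269 172.61940299] [228 162] [237 187]
155 0 0
158 0 0
161 0 0
164 228 236
167 228 236
170 233 236
173 234 236
176 234 236
179 230 237
182 234 237
185 231 237
188 0 0
191 0 0
214 [233.47283252 190.41914253]
228 [232.93062501 184.86376068]
278 [230.85845256 163.63257338]
```

View pics/s5.png

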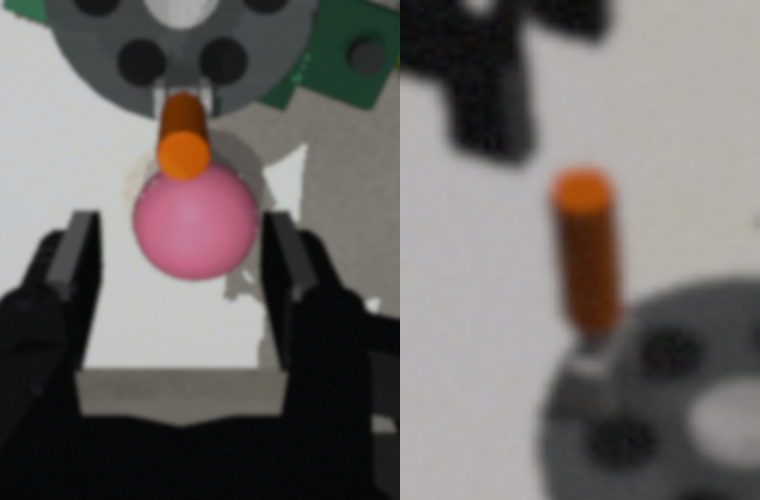

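Handle is now upright (side crop: from (597,325) to (582,188), the projected vertical within 0.5 px). Now a better hub centre and the wrist's joint range for cranking.

Run:
```python
from h import *
s=sense(); print(s['time_s'],np.round(s['joints'],3),np.round(s['ee_rot'],3))
for n in ("top","side","wrist"):
    p=capture(n)
    for t in ("hub","handle_end"):
        for x in trace(p,t)[:1]:
            M=x["mask"].astype(np.uint8); c=max(cv2.findContours(M,0,1)[0],key=len)[:,0]
            if t=="hub":
                w=np.array([onz(p,u,198)[:2] for u in c],np.float32); print(n,t,M.sum(),np.round(cv2.fitEllipse(w)[0],1),np.round(cv2.fitEllipse(w)[1],1),np.round(cv2.minEnclosingCircle(w)[0],1),cv2.minEnclosingCircle(w)[1])
        for x in search_frame(p,t)[:1]: print(n,t,np.round(x["point"],1),round(x["score"],2))
    # bright hub cap
    F=p["frame"]; g=cv2.cvtColor(F,cv2.COLOR_BGR2GRAY); u=proj(p,(581,76,198)); R=np.linalg.norm(proj(p,(581,106,198))-u)
    yy,xx=np.mgrid[:420,:560]; sel=(np.hypot(xx-u[0],yy-u[1])<R*0.8)&(g>95)&(F.max(2).astype(int)-F.min(2)<40)
    q=np.argwhere(sel)[:,::-1]; 
    if len(q): print(n,"cap",len(q),np.round(onz(p,q.mean(0),199)[:2],1),u)
```

```text
9.025 [-0.066  0.557  0.952 -0.     1.633 -1.636] [-0.  0.  1. -0.]
top hub 124 [565.2  29.4] [16.9 40.2] [562.9  28.1] 20.136178970336914
top hub [564.8  25.4 202.1] 0.45
top cap 285 [581.3  81.8] [248.74675609 199.86837162]
side hub 3391 [590.2  71. ] [111.3 167.3] [602.3  59.2] 91.12881469726562
side hub [584.4  80.3 197. ] 0.74
side handle_end [621.8  78.3 256.4] 0.83
side cap 220 [581.8  74.7] [259.3306726  203.85595732]
wrist hub 16586 [584.8  74.5] [113.2 134.8] [594.3  75. ] 73.56808471679688
wrist hub [578.3  72.  197.3] 0.97
wrist handle_end [622.8  76.6 277.1] 0.91
wrist cap 1241 [579.9  74.1] [272.0770602  147.86966037]
```

Request:
arm_command --steps '[-0.24,0.02,0,0,50,0,0,-0.7,0,50,0,0,-0.62,0,50,0,0,0,0,50]'

```text
time_s: 10.28
eef_pos: [624.4, 75.8, 237.2]
ee_rot: [-0.002, 0.0, 1.0, 0.0]
force: [0.6, 0.0, 0.6]
grip_width: 0.503
```

Request:
arm_command --steps '[0,0,0,0,0,0,0,0,0,0,0,0,0,0,0,0,0,0,0,0]' --grip_force 60

```text
time_s: 10.78
eef_pos: [625.9, 75.4, 241.0]
ee_rot: [0.002, 0.0, 1.0, -0.0]
force: [-0.3, -2.6, 5.9]
grip_width: 0.199
```

Run:
```python
import numpy as np
a=np.radians(np.arange(0,365,5)); d=np.diff(np.c_[np.cos(a),-np.sin(a)]*45.5,axis=0)/50
for i in range(72): print(i*5, np.round(d[i],3), end=' | ' if i%5<4 else '\n')
```

```text
0 [-0.003 -0.079] | 5 [-0.01  -0.079] | 10 [-0.017 -0.078] | 15 [-0.024 -0.076] | 20 [-0.03  -0.073]
25 [-0.037 -0.07 ] | 30 [-0.043 -0.067] | 35 [-0.048 -0.063] | 40 [-0.054 -0.059] | 45 [-0.059 -0.054]
50 [-0.063 -0.048] | 55 [-0.067 -0.043] | 60 [-0.07  -0.037] | 65 [-0.073 -0.03 ] | 70 [-0.076 -0.024]
75 [-0.078 -0.017] | 80 [-0.079 -0.01 ] | 85 [-0.079 -0.003] | 90 [-0.079  0.003] | 95 [-0.079  0.01 ]
100 [-0.078  0.017] | 105 [-0.076  0.024] | 110 [-0.073  0.03 ] | 115 [-0.07   0.037] | 120 [-0.067  0.043]
125 [-0.063  0.048] | 130 [-0.059  0.054] | 135 [-0.054  0.059] | 140 [-0.048  0.063] | 145 [-0.043  0.067]
150 [-0.037  0.07 ] | 155 [-0.03   0.073] | 160 [-0.024  0.076] | 165 [-0.017  0.078] | 170 [-0.01   0.079]
175 [-0.003  0.079] | 180 [0.003 0.079] | 185 [0.01  0.079] | 190 [0.017 0.078] | 195 [0.024 0.076]
200 [0.03  0.073] | 205 [0.037 0.07 ] | 210 [0.043 0.067] | 215 [0.048 0.063] | 220 [0.054 0.059]
225 [0.059 0.054] | 230 [0.063 0.048] | 235 [0.067 0.043] | 240 [0.07  0.037] | 245 [0.073 0.03 ]
250 [0.076 0.024] | 255 [0.078 0.017] | 260 [0.079 0.01 ] | 265 [0.079 0.003] | 270 [ 0.079 -0.003]
275 [ 0.079 -0.01 ] | 280 [ 0.078 -0.017] | 285 [ 0.076 -0.024] | 290 [ 0.073 -0.03 ] | 295 [ 0.07  -0.037]
300 [ 0.067 -0.043] | 305 [ 0.063 -0.048] | 310 [ 0.059 -0.054] | 315 [ 0.054 -0.059] | 320 [ 0.048 -0.063]
325 [ 0.043 -0.067] | 330 [ 0.037 -0.07 ] | 335 [ 0.03  -0.073] | 340 [ 0.024 -0.076] | 345 [ 0.017 -0.078]
350 [ 0.01  -0.079] | 355 [ 0.003 -0.079] |
```

Request:
arm_command --steps '[0,-0.08,0,-1,0,-0.01,-0.08,0,-1,0,-0.02,-0.08,0,-1,0,-0.02,-0.076,0,-1,0,-0.03,-0.073,0,-1,0]'

```text
time_s: 11.4
eef_pos: [622.4, 57.5, 241.0]
ee_rot: [0.002, 0.218, 0.976, 0.002]
force: [3.1, 5.0, 4.1]
grip_width: 0.192
```

Request:
arm_command --steps '[-0.037,-0.07,0,-1,0,-0.043,-0.067,0,-1,0,-0.048,-0.063,0,-1,0,-0.054,-0.059,0,-1,0,-0.059,-0.054,0,-1,0]'

```text
time_s: 12.02
eef_pos: [610.7, 41.3, 241.0]
ee_rot: [0.003, 0.424, 0.906, 0.002]
force: [4.2, 3.5, 3.9]
grip_width: 0.191
```

Free-turn load reads ~5.6 N tangential and ~0 radial, so the circle is good. Continuing.

Request:
arm_command --steps '[-0.063,-0.048,0,-1,0,-0.067,-0.043,0,-1,0,-0.07,-0.037,0,-1,0,-0.073,-0.03,0,-1,0,-0.076,-0.024,0,-1,0]'

```text
time_s: 12.65
eef_pos: [593.3, 31.9, 241.0]
ee_rot: [0.003, 0.61, 0.792, 0.002]
force: [4.6, 1.8, 4.1]
grip_width: 0.193
```

Request:
arm_command --steps '[-0.078,-0.017,0,-1,0,-0.079,-0.01,0,-1,0,-0.079,-0.003,0,-1,0,-0.079,0.003,0,-1,0,-0.079,0.01,0,-1,0]'

```text
time_s: 13.28
eef_pos: [573.7, 30.9, 241.0]
ee_rot: [0.002, 0.767, 0.642, 0.003]
force: [5.0, 0.9, 4.3]
grip_width: 0.194
```

Request:
arm_command --steps '[-0.078,0.017,0,-1,0,-0.076,0.024,0,-1,0,-0.073,0.03,0,-1,0]'

```text
time_s: 13.65
eef_pos: [562.4, 34.4, 241.0]
ee_rot: [0.002, 0.844, 0.536, 0.003]
force: [6.8, 1.6, 4.0]
grip_width: 0.195
```

Request:
arm_command --steps '[-0.07,0.05,0,-1,0,-0.067,0.053,0,-1,0,-0.063,0.048,0,-1,0]'

```text
time_s: 14.02
eef_pos: [552.3, 41.3, 241.0]
ee_rot: [0.002, 0.907, 0.421, 0.003]
force: [5.3, -2.6, 4.3]
grip_width: 0.19
```

Request:
arm_command --steps '[-0.059,0.054,0,-1,0,-0.054,0.059,0,-1,0,-0.048,0.063,0,-1,0]'

```text
time_s: 14.4
eef_pos: [544.4, 50.1, 241.0]
ee_rot: [0.002, 0.954, 0.299, 0.003]
force: [6.2, -3.2, 4.8]
grip_width: 0.195
```

Request:
arm_command --steps '[-0.033,0.067,0,-1,0,-0.027,0.07,0,-1,0,-0.03,0.073,0,-1,0]'

```text
time_s: 14.78
eef_pos: [539.6, 60.2, 241.0]
ee_rot: [0.002, 0.985, 0.172, 0.003]
force: [3.7, -5.1, 5.9]
grip_width: 0.197
```

Request:
arm_command --steps '[-0.024,0.076,0,-1,0,-0.017,0.078,0,-1,0,-0.01,0.079,0,-1,0]'

```text
time_s: 15.15
eef_pos: [537.1, 71.8, 241.0]
ee_rot: [0.001, 0.999, 0.042, 0.003]
force: [5.2, -5.7, 3.9]
grip_width: 0.196
```

Request:
arm_command --steps '[0,0.079,0,-1,0,0.006,0.079,0,-1,0,0.012,0.079,0,-1,0]'

```text
time_s: 15.52
eef_pos: [537.9, 83.5, 240.9]
ee_rot: [0.001, 0.996, -0.089, 0.003]
force: [3.6, -6.7, 5.5]
grip_width: 0.192
```

Request:
arm_command --steps '[0.03,0.078,0,-1,0,0.03,0.076,0,-1,0,0.035,0.073,0,-1,0]'

```text
time_s: 15.9
eef_pos: [542.0, 95.0, 240.9]
ee_rot: [0.001, 0.976, -0.218, 0.002]
force: [-1.0, -7.1, 7.2]
grip_width: 0.194
```

Request:
arm_command --steps '[0.04,0.07,0,-1,0,0.043,0.065,0,-1,0,0.048,0.06,0,-1,0]'

```text
time_s: 16.27
eef_pos: [548.6, 104.6, 241.0]
ee_rot: [0.001, 0.939, -0.344, 0.002]
force: [-0.1, -8.6, 6.2]
grip_width: 0.198
```

Request:
arm_command --steps '[0.054,0.049,0,-1,0,0.059,0.049,0,-1,0]'

```text
time_s: 16.52
eef_pos: [553.9, 109.5, 240.9]
ee_rot: [0.001, 0.906, -0.424, 0.002]
force: [-2.3, -7.0, 7.9]
grip_width: 0.192
```

Request:
arm_command --steps '[0.063,0.045,0,-1,0,0.067,0.04,0,-1,0]'

```text
time_s: 16.77
eef_pos: [560.1, 113.6, 240.9]
ee_rot: [0.001, 0.865, -0.502, 0.001]
force: [-5.8, -8.3, 8.8]
grip_width: 0.192
```

Request:
arm_command --steps '[0.07,0.032,0,-1,0,0.073,0.026,0,-1,0]'

```text
time_s: 17.02
eef_pos: [566.8, 116.6, 240.9]
ee_rot: [0.001, 0.818, -0.575, 0.001]
force: [-7.9, -7.1, 10.4]
grip_width: 0.195
```

Run:
```python
from h import *
s=sense(); print(s['time_s'],np.round(s['eef_pos'],1),np.round(s['force'],1))
p=capture("side"); u=proj(p,(575,76,90)).astype(int)
E=np.array(p["extrinsics"])
c=p["frame"][u[1]-60:u[1]+45,u[0]-70:u[0]+70]; cv2.imwrite("pics/s6.png",cv2.resize(c,None,fx=5,fy=5,interpolation=cv2.INTER_CUBIC))
s=sense(); print(s['time_s'],np.round(s['eef_pos'],1),np.round(s['force'],1))
```

```text
17.025 [566.8 116.6 240.9] [-7.9 -7.1 10.4]
17.075 [567.1 116.8 240.9] [-7.2 -6.6 10.1]
```

View pics/s6.png

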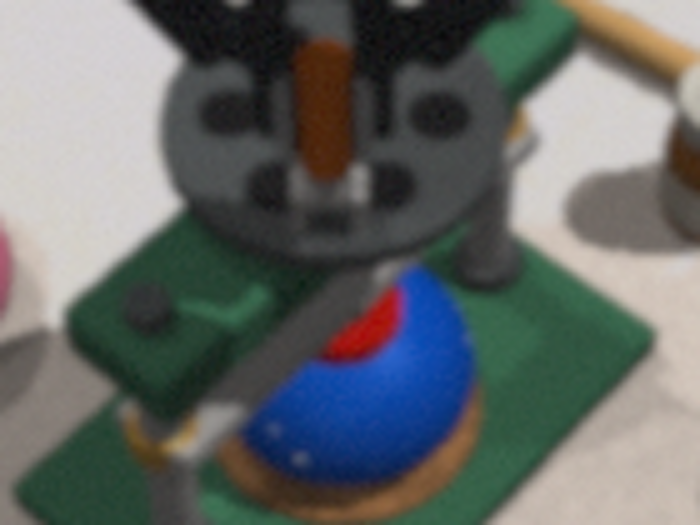

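Crop shows the handle upright at (325,110), platen down, red pad at (365,325) against the dome. Load has risen from 6.3 to about 9.9 N tangential (≈15–20 N on the glass). One small step more.

Request:
arm_command --steps '[0.076,0.02,0,-1,0]'

```text
time_s: 17.2
eef_pos: [570.0, 117.3, 240.9]
ee_rot: [0.0, 0.794, -0.609, -0.001]
force: [-10.8, -0.2, 10.6]
grip_width: 0.197
```

Request:
arm_command --steps '[0,0,0,0,0,0,0,0,0,0,0,0,0,0,0]'

```text
time_s: 17.58
eef_pos: [570.3, 117.5, 240.9]
ee_rot: [-0.0, 0.794, -0.608, -0.0]
force: [-7.9, -1.6, 9.8]
grip_width: 0.196
```

Request:
arm_command --steps '[-0.03,-0.02,0,0,0,0,0,0,0,0]'

```text
time_s: 17.82
eef_pos: [569.9, 117.2, 241.0]
ee_rot: [-0.002, 0.794, -0.608, 0.001]
force: [1.0, 1.9, 7.0]
grip_width: 0.19
```

Request:
arm_command --steps '[0,0,0,0,50,0,0,0,0,50,0,0,0,0,50]'

```text
time_s: 18.2
eef_pos: [569.4, 116.6, 238.9]
ee_rot: [-0.0, 0.794, -0.608, -0.0]
force: [-0.2, -0.9, -0.1]
grip_width: 0.503
```

Request:
arm_command --steps '[0,0,0.5,0,50,0,0,0.8,0,50,0,0,0.8,0,50,0,0,0,0,50]'

```text
time_s: 18.7
eef_pos: [570.0, 116.6, 347.0]
ee_rot: [-0.002, 0.794, -0.608, 0.002]
force: [0.3, -0.1, 0.2]
grip_width: 0.499
```

Run:
```python
from h import *
s=sense(); print(s['time_s'],np.round(s['eef_pos'],1),np.round(s['force'],1),s['grip_width'])
p=capture("side"); u=proj(p,(575,90,150)).astype(int)
for z in (214,228,278): print(z,(proj(p,(569.5,118.7,z))-u+[70,75])*4)
c=p["frame"][u[1]-75:u[1]+75,u[0]-70:u[0]+70]; a=cv2.resize(c,None,fx=4,fy=4,interpolation=cv2.INTER_CUBIC)
cv2.imwrite("pics/s7.png",a)
for t in ("dome","green_dome","jar","brush","handle_end"): print(t,[(np.round(x["point"]),round(x["score"],2)) for x in search_frame(p,t)[:3]])
```

```text
18.7 [570.  116.6 347. ] [ 0.3 -0.1  0.2] 0.4990331794839485
214 [264.39046837 265.32167101]
228 [263.49075944 243.60513348]
278 [260.03938371 160.29826784]
dome [(array([553., 102.,  65.]), 0.93), (array([768., 101.,  48.]), 0.93), (array([370.,  48.,  48.]), 0.8)]
green_dome [(array([624., 294.,  42.]), 0.77)]
jar [(array([466., -68.,  52.]), 0.66), (array([575., 113., 111.]), 0.62), (array([628., 295.,  44.]), 0.41)]
brush [(array([ 598., -184.,   20.]), 0.76)]
handle_end [(array([565., 120., 259.]), 0.68), (array([465., -69.,  52.]), 0.58)]
```

View pics/s7.png

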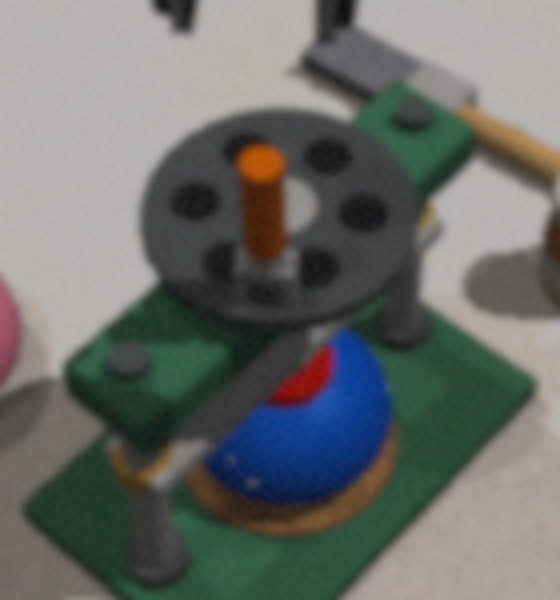

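The final crop shows the handle's top at (261,160), matching the upright projection (260,160). The pad is on the dome at (300,385), the dome sits centred on the cork, and the tool is clear. Handing in.

```bash
python3 -c "
from rig import *
print(finish_job())"
```

```text
the job is handed in; nothing more can be done
None
```

I clamped the blue dome and handed the job in after about 19 s of the 72 s allowed; the simulator gave no verdict.

- **Handle:** I swung it up before turning the wheel. The first lift left it about 10° short because the pads slipped along the grip. I regripped lower and harder, then pushed it to its stop, and the pictures showed it upright.
- **Wheel:** I cranked it about 255° clockwise. The force at the handle stayed near 6 N until about 230°, then rose to 10.5 N at 255°. I stopped there, eased the arm back, opened the fingers and lifted clear.

**Last checks:**
- The tool read about 0 N and was clear of everything.
- The top of the handle was within about 1 zoomed pixel (well under 1 mm) of where an upright handle should appear.
- By eye, the dome stood level and centred on its seat under the pad.
- The detected positions of the green dome, jar and brush were within about 6 mm of the start, close to the detector's accuracy.

**Less certain:** the force on the glass is inferred from the handle load, not measured. I put it at 17–28 N, most likely about 24 N. The 240° reading of 9.2 N was higher than the expected rise from first touch, probably noise plus a sideways pull of about 4 N.

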